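# Clamp a teapot plinth in its inspection stand

## Task

Push the wooden plinth that carries the small teapot along its guides until it is fully home against the backstop of the stand. Then flip both clamp levers over, away from the robot, so that each snaps past centre and its rubber pad holds the plinth down. Only push with the fingers: the plinth and teapot are not to be lifted or tipped, and the other things on the desk are to be left where they are.

Things in the scene. Friction and masses are not known exactly. Their poses are not given: they have to be found in the camera images.
- stand: Fixed clamping stand, wooden board 210 x 240 x 12 mm, x -150 to +60 mm. Origin on the desk surface under the plinth's home position; x points away from the robot along the guides (yaw up to 0.3 rad), y left, z up. Two guides 10 mm high, inner faces y = +-53 mm, lead the plinth to the backstop. Two steel toggle clamps stand outside the guides at y = +-88 mm; brackets 66 mm high.
- stand_stop (a point): Middle of the backstop's face, at (52, 0, 25) mm of the stand's frame, which the plinth's rear face meets at home. The backstop is 12 mm thick and 26 mm high above the board.
- plinth: Loose light wooden plinth 122 mm long (own x -70 to +52 mm), 102 wide, 30 high, with a small clay teapot stuck on it, together 0.3 to 0.6 kg. Origin at its underside below the pot's axis, axes as the stand's. It starts 35 to 65 mm short of home, towards the robot; home is x = 0, y = 0 (+-2), z = 12 mm in the stand's frame. Pot: belly 84 mm across, overall height with plinth 99 mm.
- plinth_front (a point): Middle of the plinth's front face (towards the robot), 15 mm above its underside, 70 mm before its origin: free to be pushed, with some 2 to 10 N. The teapot's spout points this way, over the plinth, and reaches to 5 mm behind this face at 83 mm above the underside; the pot's handle is at the back, reaching 67 mm behind the pot's axis.
- clamp_left (a joint): Angle of the left (+y) toggle clamp, rad. 0 = open, lever leaning 0.6 rad towards the robot (stand's -x); grows as the lever swings away, towards +x; 0.6 = dead centre, lever upright; about 1.2 = over, pad pressing on the plinth; stop at 1.26. A spring drives it from centre to either side: some 2.5 N at the ball to start it from open, less towards centre.
- clamp_right (a joint): The same for the right (-y) clamp.
- clamp_left_ball (a point): Centre of the black ball, 26 mm diameter, at the end of the left lever, a steel rod 10 mm thick. The hinge runs along the stand's y through (0, 88, 56) mm of the stand's frame, 65 mm from the ball's centre. Ball in the stand's frame: (-37, 88, 110) mm open, (0, 88, 121) at centre, (37, 88, 110) over.
- clamp_left_pad (a point): Underside of the left clamp's rubber pad, 14 mm across, on a bent steel arm 9 mm thick turning with the lever. Open: the arm stands up, pad about (25, 40, 82) mm in the stand's frame. Over: pad on the plinth's top at (33, 40, 42) mm. Thrown before the plinth is home, it blocks the plinth's way.
- clamp_right_ball (a point): The same for the right lever, mirrored: y = -88 mm.
- clamp_right_pad (a point): The same for the right pad, mirrored: y = -40 mm.
- cup: White cup, 64 mm diameter, 55 mm high, beside the stand. Leave alone. Origin under its centre.
- ashtray: White ceramic bowl, 96 mm diameter, 35 mm high, beside the stand. Leave alone. Origin under its centre.
- potlid: Loose clay teapot lid, 76 mm diameter, 29 mm high, beside the stand. Leave alone. Origin under its centre.
- flask: Steel flask, 72 mm diameter, 210 mm high, at the side of the desk. Leave alone. Origin under its centre.
- caddy: Blue ceramic tea caddy, 76 mm diameter, 100 mm high, at the side of the desk. Leave alone. Origin under its centre.
Things that resemble listed ones, but are neither listed nor needed, are in the scene too. What is shaped like the plinth but purple or red is not meant.

How it is judged:
By the outcome, as a careful person would: the job done as asked, in the order asked, and still so for the second after the job is handed in, with the robot touching nothing.
It also fails if it takes over 53 s, if anything falls off the work surface, if the arm or the gripper's body presses on something with over 40 N, if the wrist force passes 120 N, or if a joint passes its speed limit or range.

## Robot

A 7-joint arm with a two-finger parallel gripper is mounted at the origin on the work surface. World frame = base frame: x ahead of the robot, y to its left, z up, the work surface at z = 0. Lengths are in m, angles in rad, forces in N, time in s.
With the tool pointing down it reaches from about 0.4 to 0.85 m from the base axis. Payload 4.5 kg.
Tool frame: the origin (TCP) lies on the centre line of the jaws, within the pads' length; the fingertips stand r.tip_extent ahead of it and the grasp point (between the pads) is the TCP (r.tip_extent is the distance from the TCP to the fingertips, in m); z points along the fingers, y is the line along which they close (so a half turn about z gives the same grasp; the last joint's range is limited). The gripper opens to 88 mm and grips with 3 to 60 N. Pads are 18 mm wide; open, the fingers measure 123 mm over their backs; the gripper's body (75 mm by 187 mm) begins 45 mm behind the grasp point.
Start: joints at [1.139, 0.689, -0.195, 1.565, 0.157, 0.902, -0.215], TCP at [0.281, -0.558, 0.258] pointing down, gripper open.
Joint ranges: [-3.01, 3.01], [-0.46, 2.08], [-1.47, 1.51], [0.13, 2.56], [-1, 4.14], [0.04, 2.09], [-2.66, 2.66]. Speed limits (rad/s): [2.57, 2.57, 3.14, 3.14, 3.14, 3.14, 3.14].

## Interface

Orientations are given as a unit quaternion [x, y, z, w].
In Python, from plant import sensors, vision, finish_job, r gives the robot as it stands. The module is installed in compiled form; this text tells all that it offers.
- The arm moves only by the tool step_arm, never from a script. Its argument "steps" is a list of rows, each a list of 2 entries, a list of its own where there are three numbers: the shift along the tool's x, y, z in cm, then the turn, a rotation vector about the tool's x, y, z in degrees. A call has 1 to 12 rows; each row shifts and turns the commanded pose from where the row before left it, along the tool's axes as they then stand; what a row does not reach is not made up. A row lasts 1/8 s, in which the tool goes at most 62.5 mm and 10.7 degrees, less where a joint would pass 70% of its speed; a pose out of reach is approached as far as the arm can. A call with a gripper value outside its range is refused whole. "claw" is the opening, from -1 (shut) to 1 (fully open), set as the call begins (left out, the last holds). The fingers move at their own pace and stop on an object; "grip_force" is the grip in N (left out, the last holds). Time passes only in rows, so rows that do not move let the fingers close. It gives the time, the measured TCP pose, the force, the opening and the grip force at its end, in the units of the state.
- sensors.get_state(): the state, without advancing time (a new reading comes with each control period).
- vision.snapshot(name): name is "scene" or "top" or "wrist"; returns a dict with "img" (420x560x3 uint8, red, green, blue), "fx", "fy", "cx", "cy" (pixels), "k1" (the pictures are not rectified: a ray, as slopes to the right and down, at radius r is drawn at 1 + k1 r^2 times it, then the intrinsics apply), "position" and "rotation" of the camera in the world. Camera axes: x right, y down, z forward; pixel columns grow to the right and rows downward; lengths in m; the calibration is good to about 2 mm. A picture is of the moment at which its call begins. There is no depth.
- finish_job(): hands the job in; it is judged then, once.
The state is a dict: "clock": time; "q": joint angles; "qd": joint speeds; "joint_torque": joint torques, N m; "tool_pos": TCP position; "eef_rot": TCP orientation; "contact_force": force on the tool from outside, world axes, zero at the start; "moment": the same for the moment, N m; "opening": opening from 0.0 (shut) to 1.0 (fully open); "finger_force": force on a finger pad.
Only numpy, scipy, OpenCV 4.12 (cv2) and the standard library are available. Lean on these libraries where they do the work, as an engineer would, in place of code of your own. Each camera call takes 0.05 s, during which the arm holds its last target. There are 200 camera calls.

## Working session

There is one attempt and no reset: what is moved stays moved. The work goes in short steps, Python scripts to look and compute and a tool call to move; the robot and the scene stay as the last step left them, time stands still between calls to the robot, and variables do not carry over. Pictures are saved under pics/ and viewed, at most 10 in all, crops included, and the job is handed in when it is done.

Besides the shell and the picture viewer there is one more tool, called as name(argument=value, ...) on one line, values as JSON. step_arm: Moves the arm, as the interface text tells. Its arguments: {"type":"object","properties":{"steps":{"type":"array"},"claw":{"type":"number"},"grip_force":{"type":"number"}},"required":["steps"]}

```bash
mkdir -p pics; python3 - <<'E'
from plant import sensors, vision, r
import cv2,numpy as np
s=sensors.get_state();print(s['clock'],s['tool_pos'],s['eef_rot'],s['opening'],r.tip_extent)
for n in("scene","top"):
    d=vision.snapshot(n);cv2.imwrite(f"pics/{n}0.png",cv2.resize(d['img'][:,:,::-1],(800,600)))
    print(n,d['fx'],d['fy'],d['cx'],d['cy'],d['k1'],d['position'],np.round(d['rotation'],4).tolist())
E
```

```text
0.0 [ 0.28040346 -0.55792036  0.25690084] [ 9.72995422e-01  2.30822664e-01 -2.64940276e-04 -8.57778548e-04] 0.9994651180388382 0.019
scene 533.6790287250425 533.6790287250425 277.59193493663014 210.86294797505073 0.029963833841500653 [ 1.41354594 -0.28850439  1.37703919] [0.78, 0.5475, -0.1759, -0.2469]
top 411.7964803980668 411.7964803980668 281.8260034513781 206.71608932170977 -0.08462637170646814 [0.34636553 0.00844544 1.46588898] [0.7157, -0.6947, 0.052, -0.0487]
```

View pics/scene0.png

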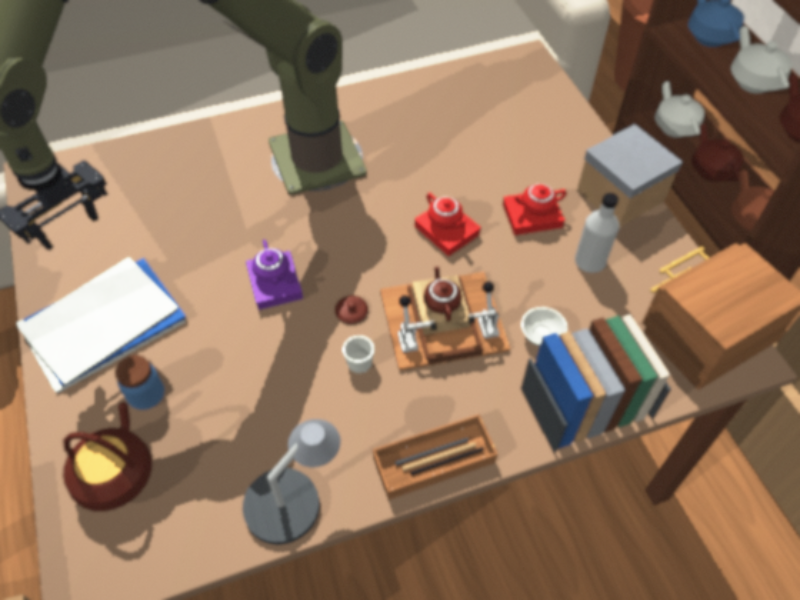

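View pics/top0.png

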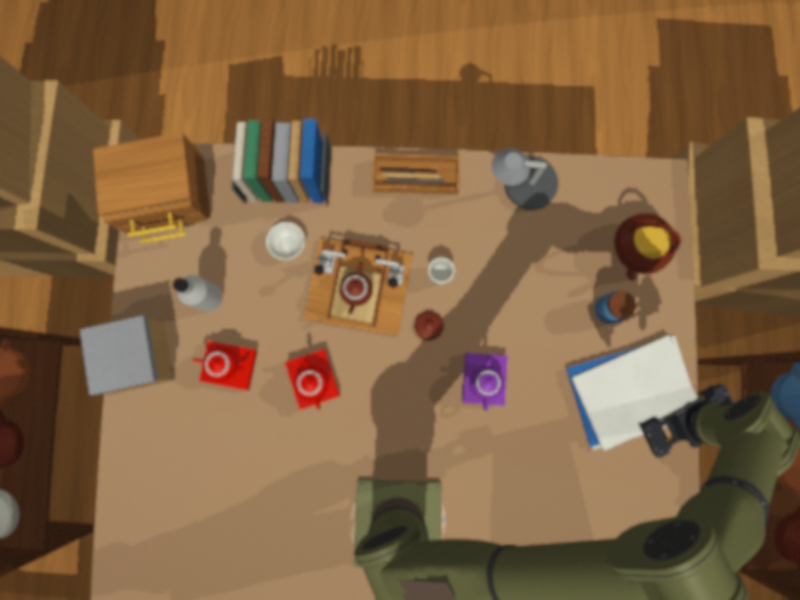

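The top picture shows the stand at (358,285). Lookalikes for the plinth are the red ones at (228,365) and (313,380) and the purple one at (485,380). The beige one with the brown pot at (355,292), between the guides, is the one I want. I'll check it in a close crop.

```bash
cat > h.py <<'E'
import numpy as np,cv2
from scipy.spatial.transform import Rotation as R
def K(d): return np.array([[d['fx'],0,d['cx']],[0,d['fy'],d['cy']],[0,0,1]])
def ray(d,u,v):
    D=np.array([d['k1'],0,0,0.])
    p=cv2.undistortPoints(np.array([[[u,v]]],float),K(d),D)[0,0]
    return R.from_quat(d['rotation']).apply([p[0],p[1],1])
def at(d,u,v,z):
    w=ray(d,u,v);c=np.array(d['position']);return c+w*(z-c[2])/w[2]
def proj(d,P):
    Rm=R.from_quat(d['rotation']).inv();X=Rm.apply(np.atleast_2d(P)-d['position'])
    return cv2.projectPoints(X,np.zeros(3),np.zeros(3),K(d),np.array([d['k1'],0,0,0.]))[0][:,0]
def crop(d,x0,y0,w,h,s,name):
    cv2.imwrite(name,cv2.resize(d['img'][y0:y0+h,x0:x0+w,::-1],None,fx=s,fy=s,interpolation=cv2.INTER_CUBIC))
E
python3 - <<'E'
from plant import vision
from h import *
d=vision.snapshot("top");a=d['img'][150:245,200:312,::-1]
e=vision.snapshot("scene");b=e['img'][180:265,255:367,::-1]
f=lambda i:cv2.resize(i,None,fx=7,fy=7,interpolation=cv2.INTER_CUBIC)
cv2.imwrite("pics/t1.png",cv2.resize(f(a)[:600],None,fx=1,fy=1));cv2.imwrite("pics/s1.png",f(b))
E
```

```text
(no output)
```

View pics/t1.png

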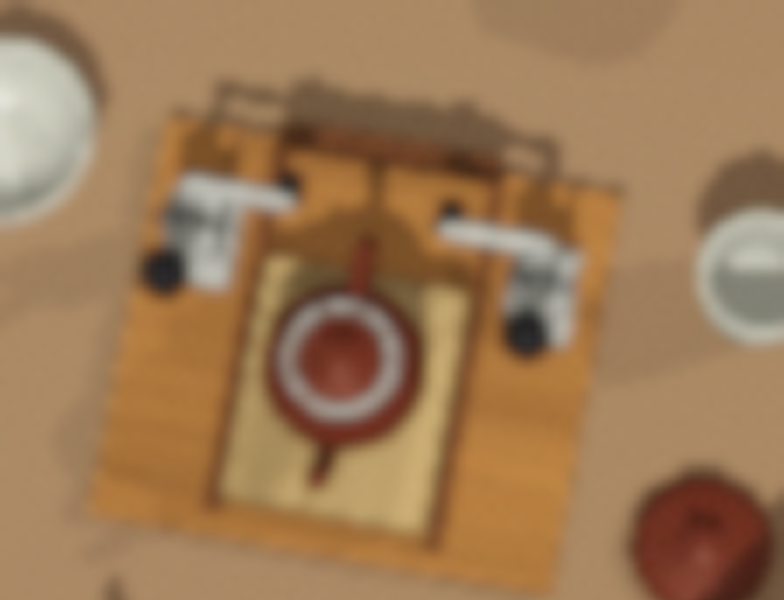

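View pics/s1.png

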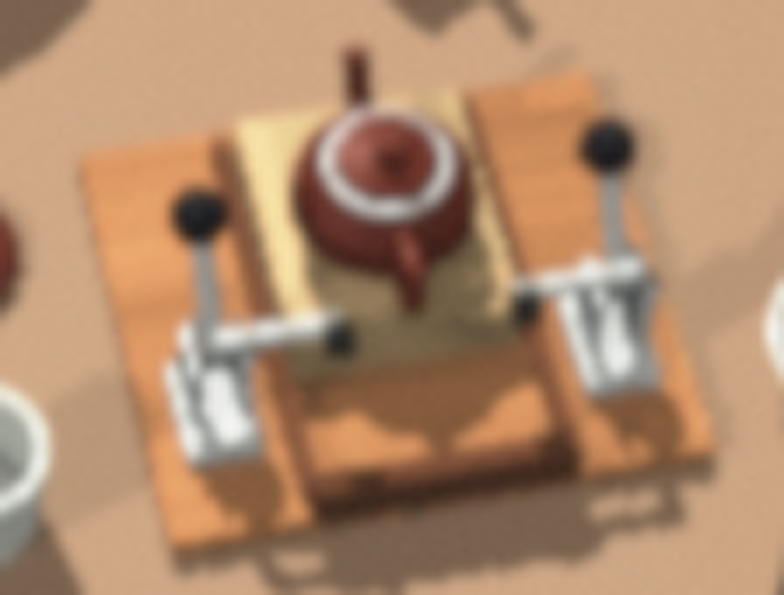

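The crops confirm the beige plinth with the brown pot between the guides. In t1 the board corners are (172,112), (622,188), (552,592) and (92,515). The balls are at (165,271) and (526,334), and the plinth's front corners at (218,500) and (428,533). Both clamps are open.

```bash
cat > fit.py <<'E'
from plant import vision,sensors
from h import *
from scipy.optimize import least_squares
d=vision.snapshot("top");e=vision.snapshot("scene")
B=[(60,120,12),(60,-120,12),(-150,-120,12),(-150,120,12),(-37,88,110),(-37,-88,110)]
ta=[(172,112),(622,188),(552,592),(92,515),(165,271),(526,334)]
sa=[(715,470),(175,550),(80,158),(590,72),(607,146),(199,214)]
PL=[(-70,51,42),(-70,-51,42),(52,-51,42),(52,51,42)]
tp=[(218,500),(428,533),(470,290),(268,258)]
f=lambda a,x,y:(np.array(a)+.5)/7-.5+[x,y]
def W(p,P): 
    c,s=np.cos(p[2]),np.sin(p[2]);P=np.array(P)/1000.
    return np.c_[p[0]+c*P[:,0]-s*P[:,1],p[1]+s*P[:,0]+c*P[:,1],P[:,2]]
def res(p):
    Q=np.array(PL,float);Q[:,0]+=p[3]*1000
    return np.r_[proj(d,W(p,B))-f(ta,200,150),proj(e,W(p,B))-f(sa,255,180),proj(d,W(p,Q))-f(tp,200,150)].ravel()
o=least_squares(res,[.6,.05,0,-.05],loss='soft_l1')
print(o.x.round(4).tolist(),np.abs(res(o.x)).reshape(-1,2).round(1).tolist())
E
python3 fit.py
```

```text
[0.6221, 0.1086, -0.143, -0.0639] [[0.2, 0.2], [0.8, 0.5], [0.8, 0.1], [0.1, 0.6], [0.7, 0.2], [0.9, 0.2], [1.2, 2.9], [0.0, 0.3], [0.1, 0.5], [0.4, 0.4], [0.7, 0.2], [0.5, 0.4], [0.9, 0.4], [0.3, 0.1], [0.1, 0.5], [0.3, 0.2]]
```

```bash
cat >> h.py <<'E'
ST=np.array([.6221,.1086]);YAW=-.143
def S2W(x,y,z):
    c,s=np.cos(YAW),np.sin(YAW);x,y=x/1000,y/1000
    return np.array([ST[0]+c*x-s*y,ST[1]+s*x+c*y,z/1000])
def W2S(p):
    c,s=np.cos(YAW),np.sin(YAW);u,v=p[0]-ST[0],p[1]-ST[1]
    return np.array([c*u+s*v,-s*u+c*v,p[2]])*1000
def Q(tilt): # fingers down, tool x along stand x, tipped so fingers point ahead by tilt deg
    t=np.radians(tilt);c,s=np.cos(YAW),np.sin(YAW)
    fx=np.array([c,s,0]);up=np.array([0,0,1.])
    z=np.sin(t)*fx-np.cos(t)*up; x=np.cos(t)*fx+np.sin(t)*up
    return R.from_matrix(np.c_[x,np.cross(z,x),z])
def rows(p0,q0,tip_s,tilt,ext=.019):
    """shift (cm) and turn (deg) in tool axes from the pose to tip at stand mm"""
    A=R.from_quat(q0);B=Q(tilt)
    tcp=S2W(*tip_s)-ext*B.as_matrix()[:,2]
    return (A.inv().apply(tcp-p0)*100).round(2),np.degrees((A.inv()*B).as_rotvec()).round(2),tcp.round(4)
E
python3 - <<'E'
from plant import vision,sensors
from h import *
d=vision.snapshot("top")
for n,u,v,z in[("redA",313,380,.08),("redAtopright",326,345,.03),("redA tl",287,360,.03),("redA br",340,398,.03),("redAspout",318,403,.07),("redB",228,365,.08),("purple",485,380,.08),("lid",429,325,.02),("cup",441,270,.05),("bowl",286,240,.03)]:
    p=at(d,u*.7,v*.7,z);print(n,p.round(3),W2S(p).round(0))
s=sensors.get_state();print(s['clock'],s['q'])
for t,ti in[((-220,0,200),0),((-175,0,120),30)]:print(rows(s['tool_pos'],s['eef_rot'],t,ti))
E
```

```text
redA [0.339 0.209 0.08 ] [-295.   59.   80.]
redAtopright [0.424 0.188 0.03 ] [-207.   50.   30.]
redA tl [0.385 0.282 0.03 ] [-259.  137.   30.]
redA br [0.298 0.148 0.03 ] [-327.   -7.   30.]
redAspout [0.286 0.196 0.07 ] [-345.   38.   70.]
redB [0.367 0.411 0.08 ] [-296.  263.   80.]
purple [ 0.351 -0.194  0.08 ] [-225. -338.   80.]
lid [ 0.482 -0.062  0.02 ] [-114. -189.   20.]
cup [ 0.615 -0.087  0.05 ] [  21. -195.   50.]
bowl [0.684 0.301 0.03 ] [ 33. 199.  30.]
0.35 [ 1.13878545  0.68935289 -0.19457295  1.56550563  0.15727     0.90249601
 -0.21508176]
(array([ 42.41, -56.83,   3.87]), array([-2.000e-02,  1.000e-02,  3.488e+01]), array([0.4043, 0.14  , 0.219 ]))
(array([ 45.32, -54.8 ,  12.13]), array([-9.15, 29.07, 34.07]), array([0.4395, 0.1349, 0.1365]))
```

step_arm(steps=[[[0,0,0],[0,0,8.7]],[[0,0,0],[0,0,8.7]],[[0,0,0],[0,0,8.7]],[[0,0,0],[0,0,8.8]],[[0.9,-5.5,0],[0,0,0]],[[0.9,-5.5,0],[0,0,0]],[[0.9,-5.5,0],[0,0,0]],[[0.9,-5.5,0],[0,0,0]],[[0.9,-5.5,0],[0,0,0]],[[0.9,-5.5,0],[0,0,0]],[[0.9,-5.5,0],[0,0,0]],[[0,-5.5,0],[0,0,0]]], claw=-1)

```text
clock: 1.85
tool_pos: [0.4072, -0.1301, 0.258]
eef_rot: [0.997, -0.071, 0.001, 0.0]
contact_force: [0.3, 0.8, -0.2]
opening: 0.004
finger_force: 0.0
```

step_arm(steps=[[[0,-5.4,0],[0,0,0]],[[0,-5.4,0],[0,0,0]],[[0,-5.4,0],[0,0,0]],[[0,-5.4,0],[0,0,0]],[[0,-5.3,0],[0,0,0]],[[0,0,0],[0,10,0]],[[0,0,0],[0,10,0]],[[0,0,0],[0,10,0]],[[0,0,0],[0,0,0]]])

```text
clock: 2.98
tool_pos: [0.4506, 0.145, 0.2798]
eef_rot: [0.971, -0.067, 0.227, 0.027]
contact_force: [0.1, 0.1, 0.4]
opening: 0.007
finger_force: 0.0
```

```bash
cat > where.py <<'E'
import sys
from plant import vision,sensors
from h import *
s=sensors.get_state();z=R.from_quat(s['eef_rot']).as_matrix()[:,2]
print(round(s['clock'],2),'tip stand',W2S(s['tool_pos']+.019*z).round(1),'z',z.round(3),'F',np.round(s['contact_force'],1),'q',np.round(s['q'],2))
a=[float(v) for v in sys.argv[1:]]
if a:print(rows(s['tool_pos'],s['eef_rot'],a[:3],a[3]))
E
python3 where.py -155 0 130 30
```

```text
2.98 tip stand [-166.5   11.2  262.8] z [ 0.437 -0.083 -0.896] F [0.1 0.1 0.4] q [-1.04  0.46  0.64  2.34  0.38  0.06 -2.59]
(array([-5.  ,  0.86, 12.43]), array([1.13, 3.61, 0.58]), array([0.4593, 0.132 , 0.1465]))
```

step_arm(steps=[[[0,0,0],[0,-8.8,0]],[[0,0,0],[0,-8.8,0]],[[0,0,0],[0,-8.8,0]],[[0,0,0],[0,0,-10.5]],[[0,0,0],[0,0,-10.5]],[[0,0,0],[0,0,-10.5]],[[0,0,0],[0,0,-10.5]],[[0,0,0],[0,0,-10.5]],[[0,0,0],[0,0,-10.5]],[[0,0,0],[0,0,-10.5]],[[0,0,0],[0,0,-10.5]],[[0,0,0],[0,0,-10.5]]])

```text
clock: 4.47
tool_pos: [0.4536, 0.1381, 0.2753]
eef_rot: [0.733, 0.68, 0.011, 0.034]
contact_force: [0.2, 1.0, -0.8]
opening: 0.004
finger_force: 0.0
```

step_arm(steps=[[[0,0,0],[0,0,-10.5]],[[0,0,0],[0,0,-10.5]],[[0,0,0],[0,0,-10.5]],[[0,0,0],[0,0,-10.5]],[[0,0,0],[0,0,-10.5]],[[0,0,0],[0,0,-10.5]],[[0,0,0],[0,0,-10.5]],[[0,0,0],[0,0,-10.5]],[[0,0,0],[0,0,0]]])

```text
clock: 5.6
tool_pos: [0.4536, 0.1377, 0.2753]
eef_rot: [0.094, 0.995, -0.015, 0.033]
contact_force: [-0.6, 0.0, 0.1]
opening: 0.004
finger_force: 0.0
```

```bash
sed -i 's/B=Q(tilt);/B=Q(tilt)*R.from_rotvec([0,0,np.pi]);/; s/B=Q(tilt)$/B=Q(tilt)*R.from_rotvec([0,0,np.pi])/' h.py; python3 where.py -155 0 180 30
```

```text
5.6 tip stand [-169.7    4.3  256.3] z [ 0.063 -0.036 -0.997] F [-0.6  0.   0.1] q [ 0.17  0.59 -0.94  2.    0.72  0.88  0.2 ]
(array([-0.13, -0.27,  7.92]), array([ -2.08, -26.11,  -2.17]), array([0.4593, 0.132 , 0.1965]))
```

step_arm(steps=[[[0,-0.1,2.5],[-0.7,-8.7,-0.7]],[[0,-0.1,2.5],[-0.7,-8.7,-0.7]],[[0,-0.1,2.5],[-0.7,-8.7,-0.7]],[[0,0,0],[0,0,0]]])

```text
clock: 6.1
tool_pos: [0.4665, 0.1241, 0.2206]
eef_rot: [0.081, 0.976, -0.037, 0.199]
contact_force: [0.8, 1.1, 0.9]
opening: 0.003
finger_force: 0.0
```

```bash
python3 where.py -155 0 120 30
```

```text
6.1 tip stand [-148.7   -7.8  203.1] z [ 0.382 -0.104 -0.918] F [0.8 1.1 0.9] q [-0.13  0.58 -0.63  2.31  1.51  0.64 -0.62]
(array([4.09, 0.99, 7.36]), array([-2.81, -6.8 , -0.54]), array([0.4593, 0.132 , 0.1365]))
```

step_arm(steps=[[[1,0.3,2],[-0.7,-1.7,-0.1]],[[1,0.3,2],[-0.7,-1.7,-0.1]],[[1,0.2,2],[-0.7,-1.7,-0.1]],[[1,0.2,1.3],[-0.7,-1.7,-0.2]],[[0,0,0],[0,0,0]],[[0,0,0],[0,0,0]]])

```text
clock: 6.85
tool_pos: [0.4655, 0.1331, 0.1384]
eef_rot: [0.07, 0.963, -0.018, 0.26]
contact_force: [-0.3, -0.2, -0.2]
opening: 0.005
finger_force: 0.0
```

```bash
python3 where.py -154 0 70 30
```

```text
6.85 tip stand [-148.9    1.9  122. ] z [ 0.498 -0.072 -0.864] F [-0.3 -0.2 -0.2] q [-0.19  0.85 -0.69  2.49  2.05  0.98 -1.24]
(array([ 3.05, -0.2 ,  4.23]), array([ 0.  ,  0.21, -0.16]), array([0.4603, 0.1319, 0.0865]))
```

step_arm(steps=[[[1,0,1.1],[0,0,0]],[[1,0,1.1],[0,0,0]],[[1,-0.1,1.1],[0,0,0]],[[0,-0.1,0.9],[0,0,0]],[[0,0,0],[0,0,0]]])

```text
clock: 7.48
tool_pos: [0.4605, 0.132, 0.0866]
eef_rot: [0.07, 0.963, -0.018, 0.26]
contact_force: [-0.1, 0.5, 1.2]
opening: 0.006
finger_force: 0.0
```

```bash
python3 where.py -154 0 26 30
```

```text
7.47 tip stand [-1.537e+02  1.000e-01  7.020e+01] z [ 0.499 -0.071 -0.864] F [-0.1  0.5  1.2] q [-0.21  1.01 -0.68  2.52  2.15  1.13 -1.36]
(array([ 2.25, -0.02,  3.8 ]), array([ 0.03,  0.25, -0.1 ]), array([0.4603, 0.1319, 0.0425]))
```

Reach is good. I'll go down in front of the plinth, then take one look before pushing.

step_arm(steps=[[[0.8,0,1.3],[0,0,0]],[[0.8,0,1.3],[0,0,0]],[[0.6,0,1.1],[0,0,0]],[[0,0,0],[0,0,0]]])

```text
clock: 7.98
tool_pos: [0.4592, 0.1325, 0.0428]
eef_rot: [0.069, 0.963, -0.018, 0.26]
contact_force: [0.2, -0.5, 0.3]
opening: 0.008
finger_force: 0.0
```

```bash
python3 where.py -142 0 26 30; python3 - <<'E'
from plant import vision
from h import *
e=vision.snapshot("scene");b=e['img'][120:270,230:400,::-1]
w=vision.snapshot("wrist")['img'][:,:,::-1]
b=cv2.resize(b,(476,420),interpolation=cv2.INTER_CUBIC);w=cv2.resize(w,(320,240))
im=np.zeros((420,796,3),np.uint8);im[:,:476]=b;im[:240,476:]=w
cv2.imwrite("pics/p2.png",im)
E
```

```text
7.97 tip stand [-155.1    0.5   26.4] z [ 0.497 -0.07  -0.865] F [ 0.2 -0.5  0.3] q [-0.21  1.13 -0.67  2.51  2.23  1.22 -1.41]
(array([-1.12, -0.05,  0.69]), array([ 0.07,  0.16, -0.02]), array([0.4721, 0.1302, 0.0425]))
```

View pics/p2.png

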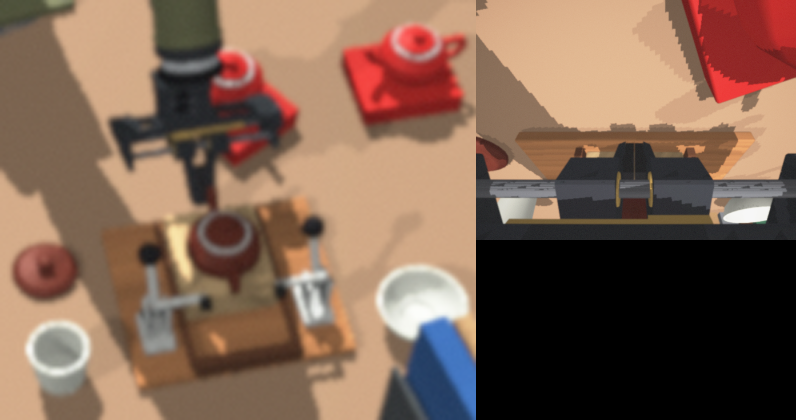

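It shows the closed fingers just before the plinth's front face at about (205,195), under the spout. The red plinth behind is clear of the gripper. Now I push.

step_arm(steps=[[[-0.87,0,0.5],[0,0,0]],[[-0.52,0,0.3],[0,0,0]],[[-0.52,0,0.3],[0,0,0]],[[-0.52,0,0.3],[0,0,0]],[[-0.52,0,0.3],[0,0,0]],[[-0.52,0,0.3],[0,0,0]],[[-0.52,0,0.3],[0,0,0]]])

```text
clock: 8.95
tool_pos: [0.5047, 0.1262, 0.0434]
eef_rot: [0.069, 0.963, -0.018, 0.259]
contact_force: [-4.6, 0.1, 4.7]
opening: 0.003
finger_force: 2.5
```

```bash
python3 where.py -84 0 25 30
```

```text
8.95 tip stand [-109.2    0.7   27. ] z [ 0.497 -0.069 -0.865] F [-4.6  0.1  4.7] q [-0.14  1.09 -0.63  2.4   2.24  1.08 -1.26]
(array([-2.08, -0.07,  1.43]), array([0.13, 0.14, 0.02]), array([0.5296, 0.1219, 0.0415]))
```

step_arm(steps=[[[-0.52,0,0.34],[0,0,0]],[[-0.52,0,0.34],[0,0,0]],[[-0.52,0,0.34],[0,0,0]],[[-0.52,0,0.34],[0,0,0]],[[0,0,0],[0,0,0]]])

```text
clock: 9.57
tool_pos: [0.5301, 0.1224, 0.0422]
eef_rot: [0.069, 0.963, -0.018, 0.26]
contact_force: [-1.1, 0.5, 1.2]
opening: 0.007
finger_force: 0.9
```

```bash
python3 where.py -77 0 25 30
```

```text
9.57 tip stand [-83.5   0.6  25.8] z [ 0.499 -0.07  -0.864] F [-1.1  0.5  1.2] q [-0.11  1.08 -0.6   2.33  2.24  1.02 -1.19]
(array([-0.52, -0.06,  0.4 ]), array([ 0.1 ,  0.26, -0.06]), array([0.5365, 0.1209, 0.0415]))
```

Now small steps, watching for the rise in force at the backstop.

step_arm(steps=[[[-0.17,0,0.1],[0,0,0]],[[-0.17,0,0.1],[0,0,0]],[[-0.17,0,0.1],[0,0,0]]])

```text
clock: 9.95
tool_pos: [0.5334, 0.1221, 0.0418]
eef_rot: [0.068, 0.964, -0.017, 0.258]
contact_force: [-11.9, 0.4, 8.9]
opening: 0.003
finger_force: 5.4
```

step_arm(steps=[[[-0.17,0,0.1],[0,0,0]],[[0,0,0],[0,0,0]]])

```text
clock: 10.2
tool_pos: [0.5335, 0.1221, 0.0416]
eef_rot: [0.067, 0.964, -0.017, 0.256]
contact_force: [-12.2, 0.7, 9.1]
opening: 0.002
finger_force: 6.2
```

```bash
python3 where.py -75 0 25 30
```

```text
10.2 tip stand [-80.2   0.8  25.1] z [ 0.492 -0.067 -0.868] F [-12.2   0.7   9.1] q [-0.11  1.07 -0.6   2.32  2.24  0.99 -1.17]
(array([-0.43, -0.08,  0.27]), array([ 0.21, -0.21,  0.18]), array([0.5385, 0.1206, 0.0415]))
```

step_arm(steps=[[[-0.17,0,0.1],[0,0,0]],[[-0.17,0,0.1],[0,0,0]],[[0,0,0],[0,0,0]]])

```text
clock: 10.58
tool_pos: [0.5339, 0.1221, 0.0412]
eef_rot: [0.065, 0.965, -0.016, 0.253]
contact_force: [-21.8, 1.4, 15.3]
opening: 0.005
finger_force: 10.7
```

```bash
python3 where.py; python3 - <<'E'
from plant import vision
from h import *
e=vision.snapshot("scene");b=e['img'][180:265,255:367,::-1]
cv2.imwrite("pics/p3.png",cv2.resize(b,None,fx=7,fy=7,interpolation=cv2.INTER_CUBIC))
P=[S2W(*p) for p in[(52,51,42),(52,-51,42),(52,53,38),(52,-53,38)]]
print(((proj(e,np.array(P))-[255,180]+.5)*7-.5).round(0).tolist())
E
```

```text
10.57 tip stand [-79.9   0.9  24.7] z [ 0.487 -0.065 -0.871] F [-21.8   1.4  15.3] q [-0.1   1.07 -0.6   2.32  2.24  0.98 -1.16]
[[569.0, 424.0], [333.0, 467.0], [572.0, 429.0], [328.0, 472.0]]
```

View pics/p3.png

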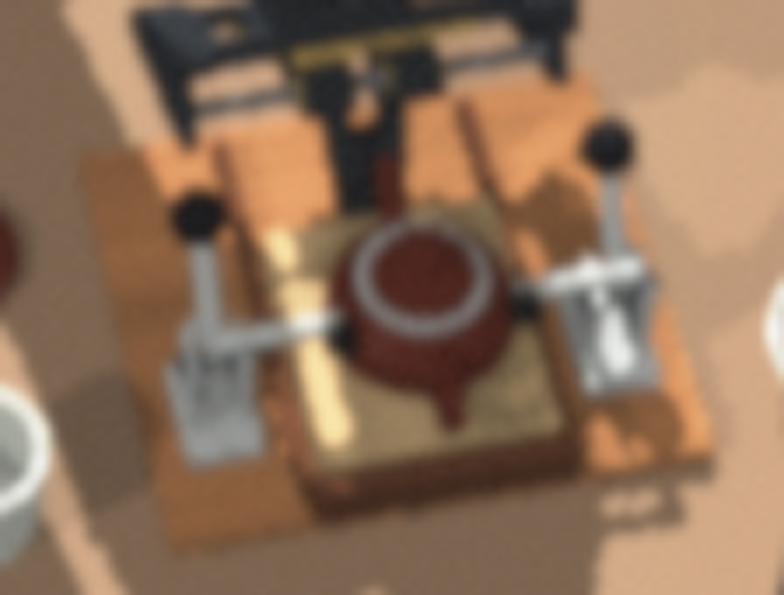

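The plinth's rear edge runs from (325,470) to (568,430), on the predicted home line, and it is held there with 22 N, so it is home. Now I back off, rise and go behind the left ball.

step_arm(steps=[[[0.9,0,-0.5],[0,0,0]],[[0.9,0,-0.5],[0,0,0]],[[-0.85,0.5,-1.45],[0,0,0]],[[-0.85,2,-1.45],[0,0,0]],[[-0.85,2.1,-1.45],[0,0,0]],[[-0.85,2.1,-1.45],[0,0,0]],[[0,2,0],[0,0,0]],[[0,0,0],[0,0,0]]])

```text
clock: 11.62
tool_pos: [0.5339, 0.2116, 0.1094]
eef_rot: [0.069, 0.963, -0.017, 0.261]
contact_force: [-0.1, -0.7, 0.7]
opening: 0.004
finger_force: 0.0
```

```bash
python3 where.py -60 88 92 30
```

```text
11.62 tip stand [-92.4  89.5  93. ] z [ 0.5   -0.068 -0.863] F [-0.1 -0.7  0.7] q [-0.28  0.91 -0.61  2.21  1.93  0.88 -1.05]
(array([-2.75, -0.14,  1.72]), array([ 0.23,  0.31, -0.02]), array([0.5659, 0.2056, 0.1085]))
```

step_arm(steps=[[[-0.78,0,0.45],[0,0,0]],[[-0.78,0,0.45],[0,0,0]],[[-0.78,-0.1,0.45],[0,0,0]],[[-0.78,0,0.45],[0,0,0]],[[-0.74,0,0.31],[0,0,0]],[[-0.74,0,0.31],[0,0,0]],[[-0.74,0,0.31],[0,0,0]],[[-0.74,0,0.31],[0,0,0]]])

```text
clock: 12.62
tool_pos: [0.6011, 0.1992, 0.1136]
eef_rot: [0.069, 0.963, -0.018, 0.26]
contact_force: [-0.7, 0.3, 1.1]
opening: 0.002
finger_force: 0.5
```

step_arm(steps=[[[-0.74,0,0.31],[0,0,0]],[[-0.74,0,0.31],[0,0,0]],[[-0.74,0,0.31],[0,0,0]],[[-0.7,0,0.4],[0,0,0]],[[-0.7,0,0.4],[0,0,0]]])

```text
clock: 13.25
tool_pos: [0.6403, 0.1934, 0.1165]
eef_rot: [0.069, 0.963, -0.018, 0.26]
contact_force: [-4.4, 1.1, 1.9]
opening: 0.006
finger_force: 2.2
```

```bash
python3 where.py; python3 - <<'E'
from plant import vision
from h import *
e=vision.snapshot("scene");b=e['img'][160:265,255:367,::-1]
cv2.imwrite("pics/p4.png",cv2.resize(b,None,fx=5,fy=5,interpolation=cv2.INTER_CUBIC))
E
```

```text
13.25 tip stand [ 15.4  86.6 100. ] z [ 0.498 -0.07  -0.864] F [-4.4  1.1  1.9] q [-0.2   0.91 -0.51  1.96  1.8   0.69 -0.7 ]
```

View pics/p4.png

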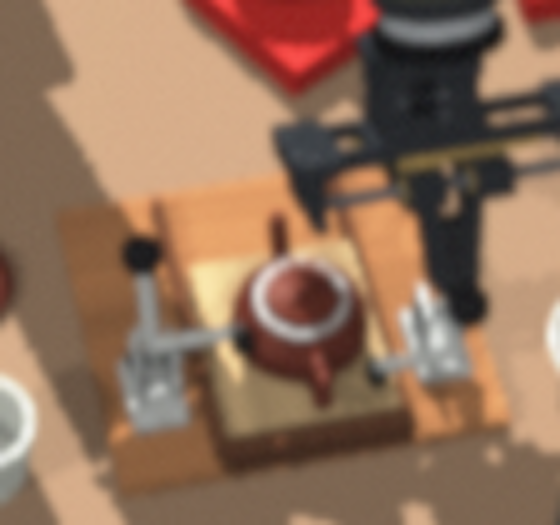

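Left lever: the ball at (467,305) is over and the arm is down. I give it a small firming push, then retreat and traverse behind the right ball.

step_arm(steps=[[[-0.26,0,0.15],[0,0,0]],[[-0.26,0,0.15],[0,0,0]],[[0,0,0],[0,0,0]]])

```text
clock: 13.68
tool_pos: [0.6417, 0.1941, 0.1149]
eef_rot: [0.067, 0.964, -0.017, 0.256]
contact_force: [-9.6, 0.6, 1.6]
opening: 0.006
finger_force: 4.2
```

step_arm(steps=[[[1.3,0,-0.75],[0,0,0]],[[1.7,0,-1],[0,0,0]],[[1.7,0,-1],[0,0,0]],[[1.7,0,-1],[0,0,0]],[[1.7,0,-1],[0,0,0]],[[1.7,0,-1],[0,0,0]],[[0.2,-3.5,0.2],[0,0,0]],[[0.2,-3.5,0.2],[0,0,0]],[[0.1,-3.5,0.2],[0,0,0]],[[0,-3.5,0.2],[0,0,0]],[[0,-3.4,0],[0,0,0]],[[0,0,0],[0,0,0]]])

```text
clock: 15.18
tool_pos: [0.5078, 0.0333, 0.107]
eef_rot: [0.071, 0.963, -0.019, 0.259]
contact_force: [0.4, 0.6, 0.4]
opening: 0.007
finger_force: 0.0
```

```bash
python3 where.py -60 -88 92 30
```

```text
15.18 tip stand [-92.8 -90.9  90.5] z [ 0.497 -0.074 -0.865] F [0.4 0.6 0.4] q [ 0.07  0.92 -0.6   2.47  2.31  0.93 -1.15]
(array([-2.92,  0.29,  1.52]), array([-0.14,  0.15, -0.16]), array([0.5408, 0.0314, 0.1085]))
```

step_arm(steps=[[[-0.8,0.1,0.4],[0,0,0]],[[-0.8,0.1,0.4],[0,0,0]],[[-0.8,0.1,0.4],[0,0,0]],[[-0.78,0,0.45],[0,0,0]],[[-0.74,0,0.31],[0,0,0]],[[-0.74,0,0.31],[0,0,0]],[[-0.74,0,0.31],[0,0,0]],[[-0.74,0,0.31],[0,0,0]]])

```text
clock: 16.18
tool_pos: [0.5767, 0.0298, 0.1134]
eef_rot: [0.069, 0.963, -0.018, 0.26]
contact_force: [-1.2, -0.3, 0.7]
opening: 0.001
finger_force: 0.5
```

step_arm(steps=[[[-0.74,0,0.31],[0,0,0]],[[-0.74,0,0.31],[0,0,0]],[[-0.74,0,0.31],[0,0,0]],[[-0.7,0,0.4],[0,0,0]],[[-0.7,0,0.4],[0,0,0]],[[-0.26,0,0.15],[0,0,0]],[[-0.26,0,0.15],[0,0,0]],[[0,0,0],[0,0,0]]])

```text
clock: 17.18
tool_pos: [0.617, 0.0239, 0.1146]
eef_rot: [0.068, 0.964, -0.017, 0.256]
contact_force: [-8.9, 0.6, 1.2]
opening: 0.004
finger_force: 4.4
```

```bash
python3 where.py
```

```text
17.18 tip stand [ 16.5 -84.5  98.1] z [ 0.491 -0.068 -0.869] F [-8.9  0.6  1.2] q [ 0.08  0.87 -0.45  2.15  2.19  0.59 -0.85]
```

The right lever behaved the same: stop at x = 16.5 mm with 9 N. I retreat, rise clear and check.

step_arm(steps=[[[1.3,0,-0.75],[0,0,0]],[[1.7,0,-1],[0,0,0]],[[1.7,0,-1],[0,0,0]],[[1.7,0,-1],[0,0,0]],[[1.7,0,-1],[0,0,0]],[[1.7,0,-1],[0,0,0]],[[-0.8,-1.5,-2.5],[0,0,0]],[[-0.8,-1.5,-2.5],[0,0,0]],[[-0.8,-1.5,-2.5],[0,0,0]],[[-0.8,-1.5,-2.5],[0,0,0]],[[0,0,0],[0,0,0]],[[0,0,0],[0,0,0]]])

```text
clock: 18.68
tool_pos: [0.4783, -0.0163, 0.219]
eef_rot: [0.069, 0.963, -0.017, 0.26]
contact_force: [-0.5, 0.8, -0.1]
opening: 0.006
finger_force: 0.0
```

```bash
python3 where.py; python3 - <<'E'
from plant import vision
from h import *
e=vision.snapshot("scene");b=e['img'][165:270,235:395,::-1]
cv2.imwrite("pics/p5.png",cv2.resize(b,None,fx=5,fy=5,interpolation=cv2.INTER_CUBIC))
P=np.array([S2W(*p) for p in[(37,88,110),(37,-88,110),(33,40,42),(33,-40,42),(52,51,42),(52,-51,42)]])
print(((proj(e,P)-[235,165]+.5)*5-.5).round(0).tolist())
E
```

```text
18.68 tip stand [-115.  -144.1  202.6] z [ 0.498 -0.069 -0.864] F [-0.5  0.8 -0.1] q [ 0.2   0.58 -0.56  2.49  2.22  0.6  -0.97]
[[572.0, 282.0], [272.0, 334.0], [480.0, 355.0], [348.0, 378.0], [506.0, 378.0], [337.0, 408.0]]
```

View pics/p5.png

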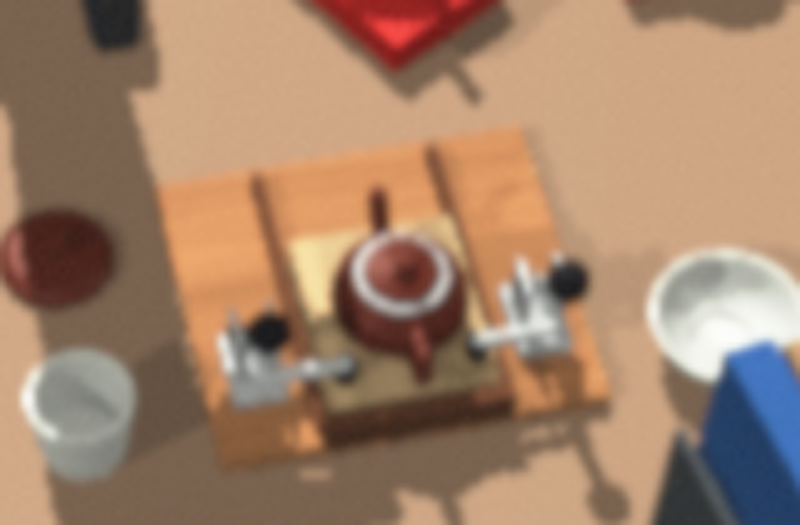

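Both balls, at (568,279) and (269,331), and both pads, at (478,350) and (345,370), match the predicted "over" positions. The plinth is home and the lid, cup and bowl are still beside the stand. I'm handing in.

```bash
python3 -c "
from plant import finish_job
print(finish_job())"
```

```text
the job is handed in; nothing more can be done
None
```

I pushed the plinth home against the backstop, flipped both clamps over onto it, moved the arm clear and handed the job in at about 19 s; the hand-in gave no verdict.

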